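# Put the closet store bin in order

### The arm

A 6-joint arm with a two-finger parallel gripper is mounted at the origin on the work surface. World frame = base frame: x ahead of the robot, y to its left, z up, the work surface at z = 0. Lengths are in mm, angles in rad, forces in N, time in s.
With the tool pointing down it reaches from about 275 to 750 mm from the base axis. Payload 10.2 kg.
Tool frame: the origin (TCP) lies midway between the tips of the shut fingers; the grasp point (between the pads) lies 19 mm behind it; z points along the fingers, y is the line along which they close (so a half turn about z gives the same grasp; the last joint's range is limited). The gripper opens to 85 mm and grips with 20 to 120 N. Pads are 22 mm wide; open, the fingers measure 114 mm over their backs; the gripper's body (76 mm by 85 mm) begins 54 mm behind the grasp point. The pads swing forward as they close: fully open they stand 13 mm farther back than shut.
Start: joints at [1.007, 0.313, 1.498, -0, 1.331, -0.223], TCP at [175.489, 494.808, 231.294] pointing down, gripper open.
Joint ranges: [-2.94, 2.94], [-0.97, 2.17], [0.19, 2.56], [-1.23, 4.37], [0.02, 3.11], [-2.88, 2.88]. Speed limits (rad/s): [2.39, 2.39, 3.01, 3.14, 3.14, 3.14].

### API

Orientations are given as a unit quaternion [w, x, y, z].
In Python, from rig import ctrl, capture, camera_info gives the robot as it stands.
- The arm moves only by the tool apply_moves, never from a script. Its argument "targets" is a list of rows, each a list of 3 entries, a list of its own where there are three numbers: the finger opening in mm, from 0 to 85.4, then the shift along the world's x, y, z in mm, then the turn, a rotation vector about the world's x, y, z in degrees. In form: [[grip, [dx, dy, dz], [rx, ry, rz]], ...]. A call has 1 to 20 rows; each row is the pose to reach, as a shift and turn from the pose commanded when the call began; what a row does not reach only later rows make up. A row lasts 1/10 s, in which the tool goes at most 50 mm and 8.59 degrees, less where a joint would pass 70% of its speed; a pose out of reach is approached as far as the arm can. A call with a gripper value outside its range is refused whole. The fingers move at their own pace and stop on an object; "squeeze" is the grip in N (left out, the last holds). Time passes only in rows, so rows that repeat a pose let the fingers close. It gives the time, the measured TCP pose, the force, the opening and the grip force at its end, in the units of the state.
- ctrl.sense(): the state, without advancing time (a new reading comes with each control period).
- capture(name): name is "scene" or "top"; returns (picture, depth): 400x640x3 uint8, blue, green, red; 400x640 float32, mm along the optical axis (not along the pixel's ray), 0 where there is no reading.
- camera_info(name): a dict with "vfov" (degrees; the focal length in pixels is half the picture's height over the tangent of half this angle, whatever the lens; pixels are square), "cx", "cy" (the principal point, pixels), "k1" (the pictures are not rectified: a ray, as slopes to the right and down, at radius r is drawn at 1 + k1 r^2 times it, then the intrinsics apply), "extrinsics" (4x4, takes a point from camera to world coordinates). Camera axes: x right, y down, z forward; pixel columns grow to the right and rows downward; lengths in mm; the calibration is good to about 2 mm. A picture is of the moment at which its call begins. camera_info takes no time and is no camera call.
- ctrl.finish_job(): hands the job in; it is judged then, once.
The state is a dict: "time_s": time; "joints": joint angles; "dq": joint speeds; "tau": joint torques, N m; "eef_pos": TCP position; "ee_rot": TCP orientation; "force": force on the tool from outside, world axes, zero at the start; "wrist_torque": the same for the moment, N m; "grip_width": opening from 0.0 (shut) to 1.0 (fully open); "grip_force": force on a finger pad.
Only numpy, scipy, OpenCV 4.12 (cv2) and the standard library are available. Lean on these libraries where they do the work, as an engineer would, in place of code of your own. Each camera call takes 0.05 s, during which the arm holds its last target. There are 200 camera calls.

### The job

The paint tin and the spray can in the front of the white store bin stand in each other's places: swap them, so that the squat tin stands upright in the middle of the round mat and the slim spray can upright in the middle of the square mat, and put every battery pack lying on the worktop flat, tower up, into the bin's back bay (any order). When all of that is in place, push the gate shut until it seats home on its catch, and leave the other things on the worktop where they are.

Things in the scene. Friction and masses are not known exactly. Their poses are not given: they have to be found in the camera images.
- bin: white open-topped store bin fixed on the robot's left, outside 270 (its x) x 290 (its y) mm; origin: centre of its underside on the worktop, z up; open front with the gate at its -x side (roughly world -y). Floor 6 mm; side and back walls 8 mm thick, 58 mm high; a 6 mm partition 45 mm high along its y through the origin parts the front bay (two mats) from the back bay
- back_bay (a point): centre of the floor of the back bay, 6 mm above the worktop; same axes as the bin. The bay, empty at the start, is 124 mm (x) x 274 mm (y) inside: room for three packs side by side, long sides along bin x, about 88 mm apart
- gate (a joint): gate across the front, panel 290 long, 12 thick, 6 to 56 mm above the worktop, vertical hinge at the bin's -y front corner; rad, 0 = shut, grows opening outward (starts 0.35 to 0.7, limit 1.2). Stays where left; a sprung roller catch at its free end resists from about 0.06 rad (3 to 7 N at gate_push) and past 0.03 draws it home to 0; pressing against the stop does no harm
- gate_hinge (a point): the gate's hinge axis (vertical), 31 mm above the worktop, in the plane of the gate's inner face; the shut gate runs from here along bin +y, and opening by a turns it counter-clockwise by a (seen from above)
- gate_push (a point): point on the gate's outer face, 200 mm from the hinge axis, 31 mm above the worktop; push here towards the bin. Its own x axis points from outside through the gate towards the bin, square to the panel
- round_mat: round black rubber mat, 96 mm across, 3 mm thick, fixed to the floor of the front bay (66 mm to one side of the bay's middle), place of the paint tin; origin at the centre of its underside, 6 mm above the worktop; same axes as the bin
- square_mat: square black rubber mat, 96 x 96 x 3 mm, fixed to the floor of the front bay, 132 mm beside the round one, place of the spray can; origin at the centre of its underside, 6 mm above the worktop; same axes as the bin
- tin: squat plain metal paint tin, 62 mm across, 100 mm high, 0.26 to 0.46 kg; origin at the centre of its underside, z up; starts on the square mat
- spray_can: slim plain metal spray can, 52 mm across up to 110 mm, then a white cap 44 mm across from 110 to 155 mm above its underside; 0.22 to 0.4 kg; origin at the centre of its underside, z up; starts on the round mat
- pack0: cordless-tool battery pack: dark block 90 (its x) x 62 (its y) x 50 mm high with a grey grip tower 56 x 34 mm in plan, centred on top, from 50 to 90 mm above the underside; 0.3 to 0.6 kg; origin at the centre of its underside, z up; may be absent (None); 1 to 3 packs are present, on the robot's right (-y)
- pack1: another cordless-tool battery pack: dark block 90 (its x) x 62 (its y) x 50 mm high with a grey grip tower 56 x 34 mm in plan, centred on top, from 50 to 90 mm above the underside; 0.3 to 0.6 kg; origin at the centre of its underside, z up; may be absent (None); 1 to 3 packs are present, on the robot's right (-y)
- pack2: another cordless-tool battery pack: dark block 90 (its x) x 62 (its y) x 50 mm high with a grey grip tower 56 x 34 mm in plan, centred on top, from 50 to 90 mm above the underside; 0.3 to 0.6 kg; origin at the centre of its underside, z up; may be absent (None); 1 to 3 packs are present, on the robot's right (-y)
- tape: roll of black tape lying flat, 66 mm across, 22 mm high, among the packs; origin at the centre of its underside; leave alone
- screw_jar: glass jar with a dark lid, 64 mm across, 85 mm high; origin at the centre of its underside; leave alone
- torch: black torch lying down, 145 mm long, 42 mm high; origin under its middle; leave alone
- screwdriver: screwdriver lying down, about 220 mm long, 35 mm high; origin under its middle; leave alone
- brush: brush lying down, about 250 mm long, 40 mm high; origin under its middle; leave alone
- screw_carton: cardboard carton 110 x 70 x 50 mm beyond the left side of the bin; origin at the centre of its underside; leave alone
Not all that is in view belongs to the job. What is shaped like the pack0 but orange or purple is not meant.

How it is judged (in metres and radians):
On the way, in this order (a step that is already met when the one before it is completed fails the run):
1. tin on the round mat, spray can on the square mat, every pack in the back bay (horizontal distance between tin and round_mat below 0.016 m and z of tin in the frame of round_mat between -0.003 and 0.012 m and angle between each of tin, spray_can's own z axis and vertical below 0.1 rad and horizontal distance between spray_can and square_mat below 0.016 m and z of spray_can in the frame of square_mat between -0.003 and 0.012 m and x of pack0 in the frame of bin between 0.03 and 0.1 m and y of pack0 in the frame of bin between -0.112 and 0.112 m and z of pack0 in the frame of bin between 0 and 0.016 m and angle between each of pack0, pack1, pack2's own z axis and vertical below 0.12 rad and x of pack1 in the frame of bin between 0.03 and 0.1 m and y of pack1 in the frame of bin between -0.112 and 0.112 m and z of pack1 in the frame of bin between 0 and 0.016 m and x of pack2 in the frame of bin between 0.03 and 0.1 m and y of pack2 in the frame of bin between -0.112 and 0.112 m and z of pack2 in the frame of bin between 0 and 0.016 m and contact force between the fingers and tin below 0.3 N and contact force between the fingers and spray_can below 0.3 N and contact force between the fingers and pack0 below 0.3 N and contact force between the fingers and pack1 below 0.3 N and contact force between the fingers and pack2 below 0.3 N), for 0.2 s.
2. then the gate is pushed shut onto its catch (value of joint gate below 0.02 rad), for 0.2 s.
At the end, for the whole second after the job is handed in: Tin upright on the round mat, spray can upright on the square mat, each within 16 mm of the mat centre; every pack present tower up on the floor of the back bay, within 0.12 rad of upright; gate shut on its catch (below 0.02 rad); all at rest (horizontal distance between tin and round_mat below 0.016 m and z of tin in the frame of round_mat between -0.003 and 0.012 m and angle between each of tin, spray_can's own z axis and vertical below 0.1 rad and horizontal distance between spray_can and square_mat below 0.016 m and z of spray_can in the frame of square_mat between -0.003 and 0.012 m and x of pack0 in the frame of bin between 0.03 and 0.1 m and y of pack0 in the frame of bin between -0.112 and 0.112 m and z of pack0 in the frame of bin between 0 and 0.016 m and angle between each of pack0, pack1, pack2's own z axis and vertical below 0.12 rad and x of pack1 in the frame of bin between 0.03 and 0.1 m and y of pack1 in the frame of bin between -0.112 and 0.112 m and z of pack1 in the frame of bin between 0 and 0.016 m and x of pack2 in the frame of bin between 0.03 and 0.1 m and y of pack2 in the frame of bin between -0.112 and 0.112 m and z of pack2 in the frame of bin between 0 and 0.016 m and value of joint gate below 0.02 rad and linear speed of each of tin, spray_can, pack0, pack1, pack2 below 0.03 m/s); the robot touches nothing.
It fails at once if another thing on the worktop is shifted by more than 35 mm (distance of any of tape, screw_jar, torch, screwdriver, brush, screw_carton from where it was at the start of the episode above 0.035 m).
Of pack0, pack1, pack2 only 1 to 3 are there at a start; the rules pass over those that are not, and their reading is None.
At some moment in a run one of pack0, pack1, pack2 may be knocked a few centimetres aside while the robot is not near it.
It also fails if it takes over 210 s, if anything falls off the work surface, if the arm or the gripper's body presses on something with over 40 N, if the wrist force passes 120 N, or if a joint passes its speed limit or range.

## Working session

There is one attempt and no reset: what is moved stays moved. The work goes in short steps, Python scripts to look and compute and a tool call to move; the robot and the scene stay as the last step left them, time stands still between calls to the robot, and variables do not carry over. Pictures are saved under pics/ and viewed, at most 14 in all, crops included, and the job is handed in when it is done.

Besides the shell and the picture viewer there is one more tool, called after "Call:" by a JSON object that holds its "name" and its "arguments". apply_moves: Moves the arm, as the interface text tells. Its arguments: {"type":"object","properties":{"targets":{"type":"array","items":{"type":"array"}},"squeeze":{"type":"number"}},"required":["targets"]}

```bash
ls; mkdir -p pics
cat > h.py <<'E'
import numpy as np, cv2
from rig import ctrl, capture, camera_info
def cam(n):
    i=camera_info(n); f=200/np.tan(np.radians(i['vfov'])/2); return i,f
def ray(n,u,v,i=None):
    i,f=cam(n); K=np.array([[f,0,i['cx']],[0,f,i['cy']],[0,0,1]],float)
    d=np.array([(u-i['cx'])/f,(v-i['cy'])/f]); s=d.copy()
    for _ in range(30): s=d/(1+i['k1']*(s@s))
    T=np.array(i['extrinsics']); return T[:3,3],T[:3,:3]@np.array([s[0],s[1],1.])
def onz(n,u,v,z):
    o,d=ray(n,u,v); return o+d*(z-o[2])/d[2]
def cloud(n,depth):
    i,f=cam(n); v,u=np.mgrid[0:400,0:640].astype(float)
    dx=(u-i['cx'])/f; dy=(v-i['cy'])/f; sx,sy=dx.copy(),dy.copy()
    for _ in range(30):
        g=1+i['k1']*(sx**2+sy**2); sx=dx/g; sy=dy/g
    P=np.stack([sx*depth,sy*depth,depth],-1); T=np.array(i['extrinsics'])
    W=P@T[:3,:3].T+T[:3,3]; W[depth<=0]=np.nan; return W
def proj(n,p):
    i,f=cam(n); T=np.array(i['extrinsics']); c=T[:3,:3].T@(np.array(p,float)-T[:3,3]); s=c[:2]/c[2]
    s=s*(1+i['k1']*(s@s)); return s*f+[i['cx'],i['cy']]
E
python3 - <<'E'
from h import *
for n in ('scene','top'):
    p,d=capture(n); cv2.imwrite(f'pics/{n}0.png',p); np.save(f'pics/{n}0.npy',d)
    i=camera_info(n); print(n,{k:(np.round(v,3).tolist() if k=='extrinsics' else v) for k,v in i.items()})
s=ctrl.sense(); print(s)
E
```

```text
pics
scene {'vfov': 50.23940107677593, 'cx': 320.3501056811405, 'cy': 194.8412721855979, 'k1': -0.06473816858097534, 'extrinsics': [[0.784, 0.506, -0.358, 1013.712], [0.62, -0.64, 0.454, -614.973], [0.001, -0.578, -0.816, 1140.314], [0.0, 0.0, 0.0, 1.0]]}
top {'vfov': 44.89506779908214, 'cx': 324.7905392220709, 'cy': 202.8105754814979, 'k1': -0.07703270778555939, 'extrinsics': [[-0.025, -0.992, 0.123, 303.523], [-1.0, 0.027, 0.013, -30.669], [-0.017, -0.123, -0.992, 1901.922], [0.0, 0.0, 0.0, 1.0]]}
{'time_s': 0.1, 'joints': array([ 1.00661024e+00,  3.13368657e-01,  1.49838120e+00,  9.49275838e-06,
        1.33099046e+00, -2.23358758e-01]), 'dq': array([-0.00150577, -0.00155246, -0.00115527,  0.00035798,  0.00099957,
       -0.00094475]), 'tau': array([ 1.62620174e-03, -4.12896216e+01, -2.60138583e+01, -1.90317141e-04,
        3.06878937e-03, -7.06817082e-05]), 'eef_pos': array([175.34992188, 494.60128314, 230.79772955]), 'ee_rot': array([-2.24422122e-04,  1.69591124e-01,  9.85514344e-01, -5.28147191e-04]), 'force': array([ 0.69194977, -0.39759066, -0.36826026]), 'wrist_torque': array([ 0.0155932 , -0.00681276,  0.01921991]), 'grip_force': 0.0, 'grip_width': 0.99938141091894}
```

View pics/scene0.png

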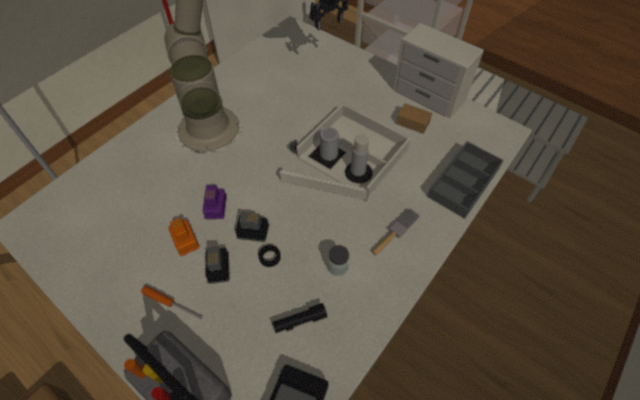

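View pics/top0.png

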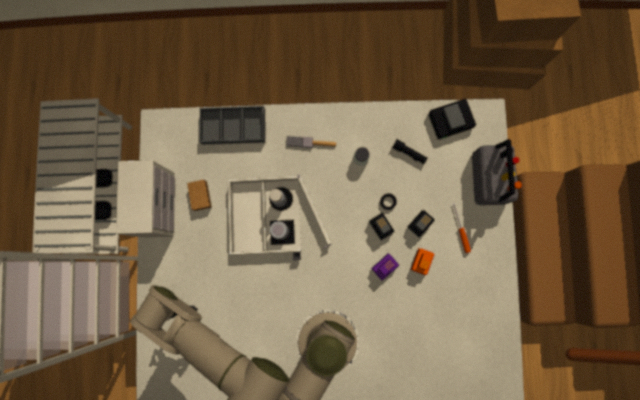

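Top view: the dark packs are at (381,226) and (421,223). Lookalikes are the orange one (423,262), the purple one (385,266), the tape (388,202) and the charger (452,119). The bin spans cols 228–298 with the gate from (297,178) to (328,243). The tin is at (281,231) and the spray can at (279,198).

Run:
```python
from h import *
ims=[]
C={}
for n in ('scene','top'):
    p=cv2.imread(f'pics/{n}0.png'); d=np.load(f'pics/{n}0.npy'); W=cloud(n,d); C[n]=(p,W)
    z=W[...,2]; 
    m=(np.abs(z)<25)&(W[...,0]>250)&(W[...,0]<700)&(np.abs(W[...,1])<500); print(n,'table z',np.nanmedian(z[m]),np.nanstd(z[m]))
    # height clusters
    for lo,hi,nm in ((78,100,'packtop'),(92,112,'tintop'),(145,165,'cantop'),(48,66,'wall')):
        mm=((z>lo)&(z<hi)&(W[...,0]>200)&(W[...,0]<750)&(W[...,1]>-450)&(W[...,1]<500)).astype(np.uint8)
        k,l,st,c=cv2.connectedComponentsWithStats(mm)
        for j in range(1,k):
            if st[j,4]>=12:
                q=W[l==j]; print(nm,st[j,4],np.round(c[j]),np.round(np.median(q,0),1),np.round(p[l==j].mean(0)))
a=cv2.resize(C['scene'][0][80:300,150:430],None,fx=2.8,fy=2.7,interpolation=cv2.INTER_CUBIC)
cv2.imwrite('pics/c1.png',np.clip(a*1.6,0,255).astype(np.uint8)[:600,:800])
b=cv2.resize(C['top'][0][160:290,215:445],None,fx=3.4,fy=3.4,interpolation=cv2.INTER_CUBIC)
cv2.imwrite('pics/c2.png',np.clip(b*1.6,0,255).astype(np.uint8))
```

```text
scene table z 1.7455518771757852 4.842397251159076
packtop 82 [329. 143.] [447.1 148.9  89.1] [78. 81. 83.]
packtop 67 [359. 159.] [565.1 154.2  89.6] [79. 82. 83.]
packtop 201 [210. 193.] [ 286.7 -232.9   90.7] [71. 43. 72.]
packtop 230 [249. 218.] [ 442.1 -222.9   90.8] [54. 64. 68.]
packtop 225 [178. 227.] [ 302.9 -374.7   90.9] [ 15.  64. 125.]
packtop 309 [339. 254.] [ 714.9 -153.6   86. ] [48. 50. 52.]
packtop 247 [213. 256.] [ 448.4 -376.    90.7] [53. 63. 67.]
tintop 180 [329. 136.] [437.  162.3 109.2] [88. 91. 94.]
tintop 68 [359. 156.] [564.6 154.6 103.1] [79. 82. 83.]
tintop 43 [209. 192.] [ 283.5 -230.6   93.6] [69. 52. 78.]
tintop 58 [250. 217.] [ 443.1 -220.2   93.5] [53. 67. 75.]
tintop 45 [177. 223.] [ 289.1 -369.7   93.6] [ 18.  68. 122.]
tintop 42 [212. 259.] [ 457.3 -385.5   92.9] [51. 68. 77.]
cantop 12 [365. 137.] [557.3 186.9 164.3] [104. 118. 125.]
cantop 73 [361. 144.] [562.2 159.9 159.1] [ 91. 103. 109.]
wall 1089 [348. 153.] [507.7 170.8  56.6] [101. 114. 119.]
wall 246 [412. 115.] [574.9 475.6  51.4] [47. 75. 99.]
wall 16 [293. 141.] [321.9 114.1  50.1] [62
[... 1173 characters left out ...]
 90. 93.]
wall 224 [314. 210.] [505.8  36.5  57.5] [138. 165. 177.]
wall 186 [258. 179.] [633.  249.6  57.4] [124. 148. 161.]
wall 263 [201. 194.] [576.4 476.9  53.4] [ 44.  90. 134.]
wall 242 [239. 234.] [394.7 356.9  57.9] [120. 144. 155.]
wall 39 [420. 216.] [ 472.  -366.7   53.2] [29. 33. 36.]
wall 43 [380. 216.] [ 476.1 -215.6   53.3] [47. 55. 60.]
wall 105 [421. 226.] [ 430.1 -362.1   53. ] [29. 34. 37.]
wall 90 [381. 231.] [ 417.6 -213.3   53. ] [18. 20. 21.]
wall 43 [288. 250.] [355.3 134.5  58.5] [135. 161. 174.]
wall 173 [422. 261.] [ 304.6 -363.8   53. ] [ 13.  69. 163.]
wall 158 [384. 267.] [ 282.7 -219.4   52.5] [83. 35. 74.]
wall 12 [295. 258.] [324.3 115.   51.8] [56. 62. 68.]
```

View pics/c1.png

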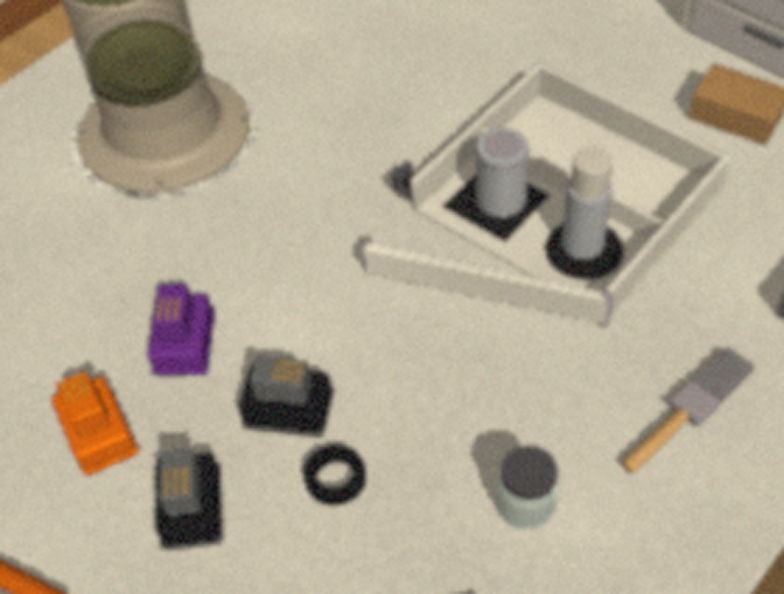

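View pics/c2.png

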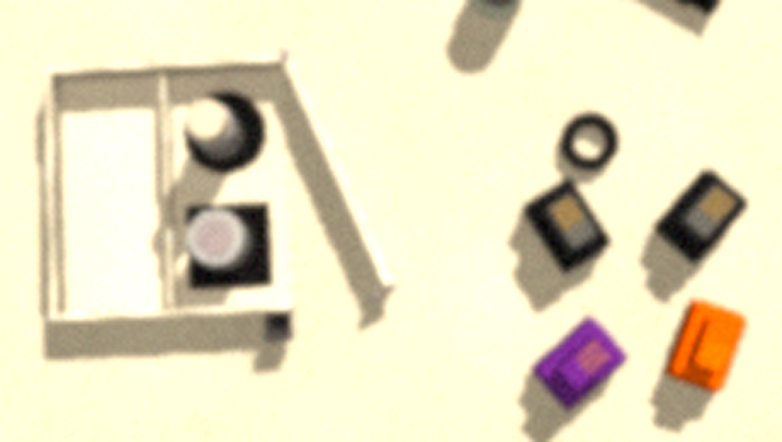

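Close crops: both chosen things are dark blocks with grey towers, at c2 (567,225) and (702,215). The orange and purple ones are lookalikes. There are only two packs. The tin stands on the square mat, the can on the round one. Next I need precise poses.

```bash
cat > meas.py <<'E'
from h import *
def packs(C, guess):
    for g in guess:
        for n in C:
            p,W=C[n]; r=np.hypot(W[...,0]-g[0],W[...,1]-g[1])<75
            t=r&(W[...,2]>84)&(W[...,2]<98); q=W[t]
            sat=p.max(-1).astype(int)-p.min(-1)
            dk=r&(p.max(-1)<48)&(W[...,2]>44)&(W[...,2]<56)
            b=W[dk|(r&(W[...,2]>46)&(W[...,2]<98))][:,:2].astype(np.float32)
            R=cv2.minAreaRect(b); w,h=R[1]; a=R[2] if w>h else R[2]+90
            Rt=cv2.minAreaRect(q[:,:2].astype(np.float32)); wt,ht=Rt[1]; at=Rt[2] if wt>ht else Rt[2]+90
            print(n,'body',np.round(R[0],1),np.round(R[1],1),'ang',round(a%180,1),'tower med',np.round(np.median(q,0),1),'rect',np.round(Rt[0],1),np.round(Rt[1]),round(at%180,1))
E
python3 - <<'E'
from meas import *
C={n:(cv2.imread(f'pics/{n}0.png'),cloud(n,np.load(f'pics/{n}0.npy'))) for n in ('scene','top')}
packs(C,[(442,-221),(447,-374)])
# black mats on z=9, both views
M=np.zeros((200,200),np.uint8) # 2mm px, x 300..700 , y -0..400
for n in C:
    p,W=C[n]; K=np.zeros_like(M)
    i,f=cam(n); gx,gy=np.meshgrid(np.arange(300,700,2.),np.arange(0,400,2.),indexing='ij')
    uv=np.array([proj(n,(x,y,9)) for x,y in zip(gx.ravel(),gy.ravel())],np.float32).reshape(200,200,2)
    im=cv2.remap(p,uv[...,0],uv[...,1],cv2.INTER_LINEAR); K=(im.max(-1)<52).astype(np.uint8)
    k,l,st,c=cv2.connectedComponentsWithStats(K)
    for j in range(1,k):
        if st[j,4]>150:
            pts=np.argwhere(l==j).astype(np.float32)*2+[300,0]; R=cv2.minAreaRect(pts.astype(np.float32)); e=cv2.minEnclosingCircle(pts.astype(np.float32))
            print(n,'mat',np.round(R[0],1),np.round(R[1],1),R[2],'circ',np.round(e[0],1),round(e[1],1),'bbox',pts.min(0),pts.max(0))
    # wall tops on z=58 : bright
    uv=np.array([proj(n,(x,y,58)) for x,y in zip(gx.ravel(),gy.ravel())],np.float32).reshape(200,200,2)
    im=cv2.remap(p,uv[...,0],uv[...,1],cv2.INTER_LINEAR); cv2.imwrite(f'pics/r_{n}.png',np.clip(cv2.resize(im[::-1,::-1],(500,500))*1.4,0,255).astype(np.uint8))
a=np.hstack([cv2.imread('pics/r_scene.png'),cv2.imread('pics/r_top.png')]); cv2.imwrite('pics/r.png',cv2.resize(a,(800,400)))
# circle centres of tops
for n in C:
    p,W=C[n]
    for g,lo,hi in (((437,162),105,114),((562,162),158,168)):
        t=(np.hypot(W[...,0]-g[0],W[...,1]-g[1])<50)&(W[...,2]>lo)&(W[...,2]<hi); q=W[t]
        e=cv2.minEnclosingCircle(q[:,:2].astype(np.float32)); print(n,'top',np.round(q.mean(0),1),np.round(e[0],1),round(e[1],1),len(q))
s=ctrl.sense()['ee_rot']; from scipy.spatial.transform import Rotation as R
print(R.from_quat(np.roll(s,-1)).as_matrix().round(2))
E
```

```text
scene body [ 439.9 -221.6] [91.  62.8] ang 31.3 tower med [ 440.7 -222.4   91.2] rect [ 438.7 -221.1] [58. 37.] 29.2
top body [ 440.6 -219.8] [89.9 62.5] ang 30.1 tower med [ 441.8 -221.2   91.3] rect [ 440.7 -220.7] [55. 34.] 33.0
scene body [ 448.2 -375.2] [57.8 89.3] ang 136.5 tower med [ 446.9 -375.4   91.1] rect [ 445.6 -374.7] [31. 57.] 137.2
top body [ 447.3 -374.2] [61.4 89.4] ang 135.8 tower med [ 447.5 -373.9   90.7] rect [ 447.9 -375. ] [35. 56.] 136.6Traceback (most recent call last):
  File "<stdin>", line 9, in <module>
  File "h.py", line 20, in proj
    i,f=cam(n); T=np.array(i['extrinsics']); c=T[:3,:3].T@(np.array(p,float)-T[:3,3]); s=c[:2]/c[2]
        ~~~^^^
  File "h.py", line 4, in cam
    i=camera_info(n); f=200/np.tan(np.radians(i['vfov'])/2); return i,f
ValueError: time passes only in moves, steps and waits
```

```bash
sed -i 's/^def cam(n):/import functools\n@functools.lru_cache(None)\ndef cam(n):/' h.py
python3 - <<'E'
from meas import *
C={n:(cv2.imread(f'pics/{n}0.png'),cloud(n,np.load(f'pics/{n}0.npy'))) for n in ('scene','top')}
gx,gy=np.meshgrid(np.arange(300,700,2.),np.arange(0,400,2.),indexing='ij')
def rect(n,z):
    uv=np.array([proj(n,(x,y,z)) for x,y in zip(gx.ravel(),gy.ravel())],np.float32).reshape(200,200,2)
    return cv2.remap(C[n][0],uv[...,0],uv[...,1],cv2.INTER_LINEAR)
for n in C:
    K=(rect(n,9).max(-1)<52).astype(np.uint8)
    k,l,st,c=cv2.connectedComponentsWithStats(K)
    for j in range(1,k):
        if st[j,4]>150:
            pts=(np.argwhere(l==j)*2+[300,0]).astype(np.float32); R=cv2.minAreaRect(pts); e=cv2.minEnclosingCircle(pts)
            print(n,'mat',np.round(R[0],1),np.round(R[1],1),R[2],'circ',np.round(e[0],1),round(e[1],1),'bbox',pts.min(0),pts.max(0))
    cv2.imwrite(f'pics/r_{n}.png',np.clip(cv2.resize(rect(n,58)[::-1,::-1],(400,400),interpolation=cv2.INTER_CUBIC)*1.0,0,255).astype(np.uint8))
    p,W=C[n]; z=W[...,2]
    # wall tops: 
    t=(z>54)&(z<63)&(W[...,0]>330)&(W[...,0]<700)&(W[...,1]>60)&(W[...,1]<400)
    cv2.imwrite(f'pics/w_{n}.png',t.astype(np.uint8)*255)
    q=W[t]
    for g,lo,hi in (((437,162),105,114),((562,162),158,168)):
        t=(np.hypot(W[...,0]-g[0],W[...,1]-g[1])<50)&(z>lo)&(z<hi); q=W[t]
        e=cv2.minEnclosingCircle(q[:,:2].astype(np.float32)); print(n,'top',np.round(q.mean(0),1),np.round(e[0],1),round(e[1],1),len(q))
cv2.imwrite('pics/r.png',np.hstack([cv2.imread('pics/r_scene.png'),cv2.imread('pics/r_top.png')]))
s=ctrl.sense()['ee_rot']; from scipy.spatial.transform import Rotation as R
print(R.from_quat(np.roll(s,-1)).as_matrix().round(2))
E
```

```text
scene mat [311.1 118.6] [20.8 45.2] 36.86989212036133 circ [317. 123.] 22.7 bbox [300. 106.] [332. 140.]
scene mat [425. 168.] [92. 94.] 90.0 circ [426. 168.] 62.3 bbox [378. 122.] [472. 214.]
scene mat [561.7 164.9] [91.3 78. ] 29.248823165893555 circ [558.8 169.7] 47.5 bbox [512. 126.] [606. 212.]
scene top [431.  168.7 110.7] [429.5 171. ] 31.9 193
scene top [554.7 171.5 164.4] [553.8 174.3] 24.0 115
top mat [426.2 167.1] [86.8 88.4] 1.9091525077819824 circ [426. 166.] 59.5 bbox [382. 122.] [470. 210.]
top mat [556.3 162.1] [70.5 90.2] 59.34933090209961 circ [561. 170.] 45.4 bbox [516. 128.] [606. 208.]
top top [433.3 170.9 110.1] [432.7 171.2] 31.2 138
top top [554.7 174.1 164. ] [555.2 174.1] 21.9 85
[[-0.94  0.33 -0.  ]
 [ 0.33  0.94 -0.  ]
 [ 0.   -0.   -1.  ]]
```

View pics/r.png

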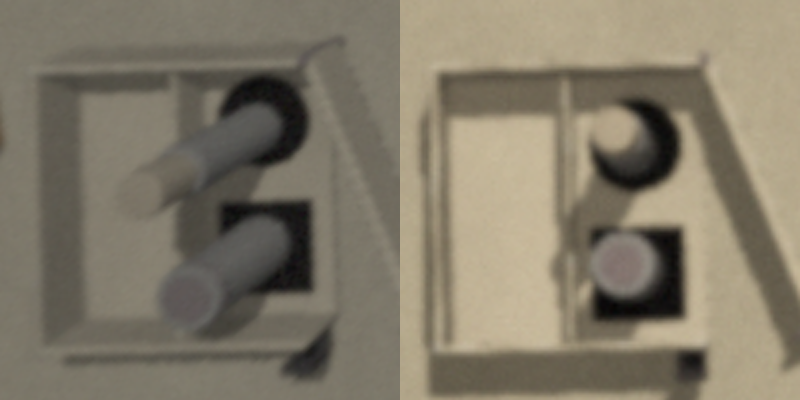

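Call:
{"name": "apply_moves", "arguments": {"targets": [[85,[38,-32,0],[0,0,0]],[85,[76,-64,0],[0,0,0]],[85,[114,-96,0],[0,0,0]],[85,[152,-128,0],[0,0,0]],[85,[190,-160,0],[0,0,0]],[85,[228,-192,0],[0,0,0]],[85,[266,-224,0],[0,0,0]],[85,[304,-256,0],[0,0,0]],[85,[342,-288,0],[0,0,0]],[85,[379,-321,0],[0,0,0]],[85,[379,-321,0],[0,0,0]],[85,[379,-321,0],[0,0,0]],[85,[379,-321,-25],[0,0,0]],[85,[379,-321,-50],[0,0,0]],[85,[379,-321,-75],[0,0,0]],[85,[379,-321,-95],[0,0,0]],[85,[379,-321,-109],[0,0,0]],[85,[379,-321,-109],[0,0,0]]], "squeeze": 40}}

```text
time_s: 1.9
eef_pos: [552.7, 174.8, 120.7]
ee_rot: [-0.002, 0.169, 0.986, -0.0]
force: [-0.6, 0.1, -0.1]
grip_width: 0.993
grip_force: 0.0
```

Call:
{"name": "apply_moves", "arguments": {"targets": [[30,[0,0,0],[0,0,0]],[30,[0,0,0],[0,0,0]],[30,[0,0,0],[0,0,0]],[30,[0,0,0],[0,0,0]],[30,[0,0,0],[0,0,0]],[30,[0,0,0],[0,0,0]],[30,[0,0,0],[0,0,0]],[30,[0,0,0],[0,0,0]]], "squeeze": 40}}

```text
time_s: 2.7
eef_pos: [554.9, 173.9, 123.4]
ee_rot: [0.001, 0.17, 0.986, 0.0]
force: [-1.2, -0.2, 6.2]
grip_width: 0.506
grip_force: 40.6
```

Call:
{"name": "apply_moves", "arguments": {"targets": [[30,[0,0,25],[0,0,0]],[30,[0,0,50],[0,0,0]],[30,[0,0,75],[0,0,0]],[30,[-10,20,80],[0,0,0]],[30,[-25,50,80],[0,0,0]],[30,[-42,80,80],[0,0,0]],[30,[-57,107,80],[0,0,0]],[30,[-64,122,80],[0,0,0]],[30,[-64,122,78],[0,0,0]],[30,[-64,122,55],[0,0,0]],[30,[-64,122,30],[0,0,0]],[30,[-64,122,12],[0,0,0]],[30,[-64,122,3],[0,0,0]],[30,[-64,122,-3],[0,0,0]],[30,[-64,122,-3],[0,0,0]],[30,[-64,122,-3],[0,0,0]]]}}

```text
time_s: 4.3
eef_pos: [491.4, 295.4, 120.4]
ee_rot: [0.001, 0.17, 0.985, 0.0]
force: [-1.0, -2.7, 3.5]
grip_width: 0.501
grip_force: 42.5
```

Call:
{"name": "apply_moves", "arguments": {"targets": [[85,[0,0,0],[0,0,0]],[85,[0,0,0],[0,0,0]],[85,[0,0,0],[0,0,0]],[85,[0,0,0],[0,0,0]],[85,[0,0,0],[0,0,0]],[85,[0,0,0],[0,0,0]],[85,[0,0,25],[0,0,0]],[85,[0,0,60],[0,0,0]],[85,[0,0,90],[0,0,0]],[85,[-20,-40,90],[0,0,0]],[85,[-40,-80,90],[0,0,0]],[85,[-58,-125,90],[0,0,0]],[85,[-58,-125,90],[0,0,0]],[85,[-58,-125,90],[0,0,0]]]}}

```text
time_s: 5.7
eef_pos: [432.7, 170.4, 209.7]
ee_rot: [0.0, 0.17, 0.985, 0.0]
force: [-0.1, -0.2, -0.2]
grip_width: 1.0
grip_force: 0.0
```

Call:
{"name": "apply_moves", "arguments": {"targets": [[85,[0,0,-35],[0,0,0]],[85,[0,0,-70],[0,0,0]],[85,[0,0,-105],[0,0,0]],[85,[0,0,-130],[0,0,0]],[85,[0,0,-144],[0,0,0]],[85,[0,0,-144],[0,0,0]],[85,[0,0,-144],[0,0,0]],[40,[0,0,-144],[0,0,0]],[40,[0,0,-144],[0,0,0]],[40,[0,0,-144],[0,0,0]],[40,[0,0,-144],[0,0,0]],[40,[0,0,-144],[0,0,0]],[40,[0,0,-144],[0,0,0]],[40,[0,0,-144],[0,0,0]]], "squeeze": 50}}

```text
time_s: 7.1
eef_pos: [433.1, 171.0, 66.4]
ee_rot: [0.001, 0.17, 0.986, 0.0]
force: [-0.7, -0.1, 5.2]
grip_width: 0.711
grip_force: 53.7
```

```bash
cat > look.py <<'E'
from meas import *
import sys
def look(specs):
    C={}
    for n in ('scene','top'):
        p,d=capture(n); C[n]=(p,cloud(n,d))
        for nm,g,lo,hi in specs:
            W=C[n][1]; t=(np.hypot(W[...,0]-g[0],W[...,1]-g[1])<50)&(W[...,2]>lo)&(W[...,2]<hi); q=W[t]
            if len(q)<10: print(n,nm,'none',len(q)); continue
            e=cv2.minEnclosingCircle(q[:,:2].astype(np.float32)); print(n,nm,np.round(q.mean(0),1),np.round(e[0],1),round(e[1],1),len(q))
    return C
E
python3 - <<'E'
from look import *
C=look([('can',(490,296),153,168)])
cv2.imwrite('pics/s1.png',C['scene'][0])
packs(C,[(441,-221),(447,-374)])
E
```

```text
scene can [492.5 291.6 160.9] [492.2 292.7] 22.3 111
top can [491.3 294.3 162.1] [491.7 294.3] 21.1 99
scene body [ 439.5 -221.5] [90.2 63.4] ang 32.2 tower med [ 441.8 -222.1   91.1] rect [ 438.8 -221. ] [57. 36.] 30.7
top body [ 441.3 -220. ] [88.9 60.6] ang 31.9 tower med [ 441.9 -221.1   90.9] rect [ 440.9 -220.4] [55. 35.] 30.7
scene body [ 447.5 -374.9] [57.8 89.7] ang 136.3 tower med [ 447.2 -375.4   91.2] rect [ 446.1 -374.6] [32. 58.] 137.1
top body [ 446.7 -373.6] [61.2 92.1] ang 136.3 tower med [ 448.8 -374.    91. ] rect [ 447.4 -374.3] [35. 56.] 136.3
```

Call:
{"name": "apply_moves", "arguments": {"targets": [[40,[0,0,20],[0,0,0]],[40,[0,0,40],[0,0,0]],[40,[30,0,40],[0,0,0]],[40,[65,0,40],[0,0,0]],[40,[100,-1,40],[0,0,0]],[40,[127,-1,40],[0,0,0]],[40,[127,-1,40],[0,0,0]],[40,[127,-1,38],[0,0,0]],[40,[127,-1,20],[0,0,0]],[40,[127,-1,8],[0,0,0]],[40,[127,-1,0],[0,0,0]],[40,[127,-1,0],[0,0,0]],[40,[127,-1,0],[0,0,0]]]}}

```text
time_s: 8.5
eef_pos: [559.3, 169.7, 66.1]
ee_rot: [0.0, 0.169, 0.986, -0.0]
force: [-3.6, -1.5, 6.0]
grip_width: 0.717
grip_force: 56.4
```

Call:
{"name": "apply_moves", "arguments": {"targets": [[85,[0,0,0],[0,0,0]],[85,[0,0,0],[0,0,0]],[85,[0,0,0],[0,0,0]],[85,[0,0,0],[0,0,0]],[85,[0,0,0],[0,0,0]],[85,[0,0,25],[0,0,0]],[85,[0,0,70],[0,0,0]],[85,[0,0,120],[0,0,0]],[85,[0,0,145],[0,0,0]],[85,[-20,40,145],[0,0,0]],[85,[-40,80,145],[0,0,0]],[85,[-68,124,145],[0,0,0]],[85,[-68,124,145],[0,0,0]],[85,[-68,124,145],[0,0,0]],[85,[-68,124,110],[0,0,0]],[85,[-68,124,75],[0,0,0]],[85,[-68,124,54],[0,0,0]],[85,[-68,124,54],[0,0,0]],[85,[-68,124,54],[0,0,0]]]}}

```text
time_s: 10.4
eef_pos: [492.5, 293.1, 120.0]
ee_rot: [0.0, 0.17, 0.985, 0.0]
force: [-0.4, 0.3, 0.9]
grip_width: 0.999
grip_force: 0.0
```

Call:
{"name": "apply_moves", "arguments": {"targets": [[30,[0,0,0],[0,0,0]],[30,[0,0,0],[0,0,0]],[30,[0,0,0],[0,0,0]],[30,[0,0,0],[0,0,0]],[30,[0,0,0],[0,0,0]],[30,[0,0,0],[0,0,0]],[30,[0,0,0],[0,0,0]],[30,[0,0,0],[0,0,0]]], "squeeze": 40}}

```text
time_s: 11.2
eef_pos: [492.0, 294.0, 120.3]
ee_rot: [0.001, 0.169, 0.986, 0.0]
force: [-0.6, -0.1, 6.1]
grip_width: 0.501
grip_force: 40.3
```

Call:
{"name": "apply_moves", "arguments": {"targets": [[30,[0,0,25],[0,0,0]],[30,[0,0,50],[0,0,0]],[30,[0,0,75],[0,0,0]],[30,[-10,-20,80],[0,0,0]],[30,[-25,-50,80],[0,0,0]],[30,[-42,-80,80],[0,0,0]],[30,[-57,-108,80],[0,0,0]],[30,[-66,-126,80],[0,0,0]],[30,[-66,-126,78],[0,0,0]],[30,[-66,-126,55],[0,0,0]],[30,[-66,-126,30],[0,0,0]],[30,[-66,-126,13],[0,0,0]],[30,[-66,-126,6],[0,0,0]],[30,[-66,-126,3],[0,0,0]],[30,[-66,-126,3],[0,0,0]],[30,[-66,-126,3],[0,0,0]]]}}

```text
time_s: 12.8
eef_pos: [425.9, 168.2, 123.3]
ee_rot: [0.0, 0.169, 0.986, 0.0]
force: [-3.3, 0.3, 7.1]
grip_width: 0.506
grip_force: 42.6
```

Call:
{"name": "apply_moves", "arguments": {"targets": [[85,[0,0,0],[0,0,0]],[85,[0,0,0],[0,0,0]],[85,[0,0,0],[0,0,0]],[85,[0,0,0],[0,0,0]],[85,[0,0,0],[0,0,0]],[85,[0,0,0],[0,0,0]],[85,[0,0,25],[0,0,0]],[85,[0,0,60],[0,0,0]],[85,[0,0,100],[0,0,0]],[85,[-5,-40,100],[0,0,0]],[85,[-5,-90,100],[0,0,0]],[85,[-5,-140,100],[0,0,0]],[85,[-5,-190,100],[0,0,0]],[85,[-5,-190,100],[0,0,0]]]}}

```text
time_s: 14.2
eef_pos: [420.5, -27.0, 222.3]
ee_rot: [0.0, 0.173, 0.985, -0.001]
force: [0.7, 0.1, 0.0]
grip_width: 0.993
grip_force: 0.0
```

Run:
```python
from look import *
C=look([('can',(426,168),156,172),('tin',(558,170),104,116)])
packs(C,[(441,-221),(447,-374)])
cv2.imwrite('pics/s2.png',np.clip(cv2.resize(C['scene'][0][80:300,150:430],None,fx=2.7,fy=2.7,interpolation=cv2.INTER_CUBIC)*1.5,0,255).astype(np.uint8))
```

```text
scene can [424.4 166.  164.5] [423.9 169.3] 21.9 111
scene tin [558. 168. 111.] [554.4 169.4] 33.9 240
top can [423.5 169.3 164.7] [424.8 169.4] 21.9 114
top tin [558.6 170.6 110.2] [558.4 170.4] 31.8 174
scene body [ 439.7 -221.6] [90.6 62.9] ang 32.1 tower med [ 439.8 -223.    90.9] rect [ 438.9 -222.1] [57. 36.] 32.8
top body [ 440.4 -220.3] [89.  61.5] ang 29.8 tower med [ 441.8 -221.3   92.2] rect [ 440.5 -220.2] [55. 34.] 31.1
scene body [ 447.6 -375. ] [59.  90.1] ang 134.8 tower med [ 447.  -375.7   90.7] rect [ 445.5 -374.6] [32. 59.] 137.3
top body [ 447.4 -374. ] [61.1 91.1] ang 137.5 tower med [ 448.5 -373.2   91.3] rect [ 448.  -374.1] [34. 56.] 133.9
```

View pics/s2.png

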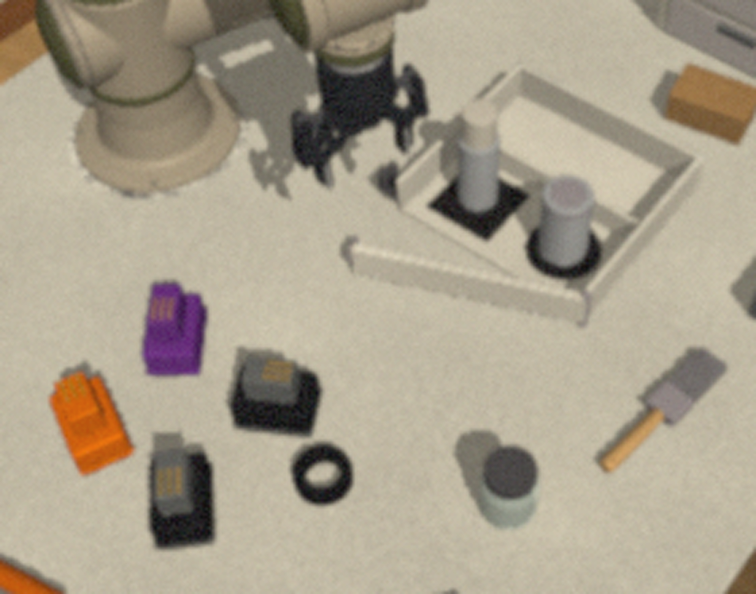

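Both are swapped: the can is on the square mat (478,205) and the tin on the round mat (563,245). Now pack A at (440.5,-221).

Call:
{"name": "apply_moves", "arguments": {"targets": [[85,[1,-14,0],[0,0,-8.5]],[85,[3,-28,0],[0,0,-17]],[85,[4,-42,0],[0,0,-25.5]],[85,[5,-56,0],[0,0,-34]],[85,[6,-70,0],[0,0,-42.5]],[85,[8,-84,0],[0,0,-51]],[85,[9,-98,0],[0,0,-59.5]],[85,[10,-112,0],[0,0,-68]],[85,[12,-126,0],[0,0,-76.5]],[85,[13,-140,0],[0,0,-85]],[85,[14,-154,0],[0,0,-93.5]],[85,[16,-168,0],[0,0,-102]],[85,[17,-180,0],[0,0,-110.5]],[85,[18,-190,0],[0,0,-119]],[85,[20,-199,0],[0,0,-127]],[85,[20,-199,0],[0,0,-129.6]],[85,[20,-199,0],[0,0,-129.6]],[85,[20,-199,0],[0,0,-129.6]]]}}

```text
time_s: 16.1
eef_pos: [440.9, -220.1, 222.2]
ee_rot: [-0.0, 0.964, 0.268, -0.0]
force: [-0.4, 0.0, 0.1]
grip_width: 0.996
grip_force: 0.0
```

Run:
```python
from look import *
C=look([])
packs(C,[(441,-221),(447,-374)])
s=ctrl.sense(); print(s['eef_pos'],s['ee_rot'],s['joints'])
from scipy.spatial.transform import Rotation as R
m=R.from_quat(np.roll(s['ee_rot'],-1)).as_matrix(); print(np.degrees(np.arctan2(m[1,1],m[0,1])))
```

```text
scene body [ 439.5 -221.3] [90.2 63.1] ang 32.3 tower med [ 440.7 -221.8   91.1] rect [ 438.3 -221.2] [58. 36.] 32.8
top body [ 437.4 -222.5] [86.2 37.4] ang 45.3 tower med [ 419.8 -224.8   92.5] rect [ 434.9 -214.9] [59. 24.] 46.4
scene body [ 447.6 -374.2] [57.7 89.9] ang 136.8 tower med [ 447.2 -375.4   90.6] rect [ 446.9 -375. ] [33. 58.] 137.7
top body [ 446.2 -373.7] [60.3 93. ] ang 137.4 tower med [ 445.5 -376.2   92. ] rect [ 446.3 -375.6] [32. 57.] 142.3
[ 440.74517302 -220.4797668   222.31771706] [-1.63932702e-05  9.63622289e-01  2.67267814e-01  2.40015760e-05] [-7.02111064e-01  2.49374891e-01  1.60593255e+00  6.05661867e-05
  1.28628528e+00  3.27555097e-01]
-58.99649931860552
```

Call:
{"name": "apply_moves", "arguments": {"targets": [[85,[0,0,-40],[0,0,0]],[85,[0,0,-80],[0,0,0]],[85,[0,0,-120],[0,0,0]],[85,[0,0,-145],[0,0,0]],[85,[0,0,-158],[0,0,0]],[85,[0,0,-164],[0,0,0]],[85,[0,0,-164],[0,0,0]],[20,[0,0,-164],[0,0,0]],[20,[0,0,-164],[0,0,0]],[20,[0,0,-164],[0,0,0]],[20,[0,0,-164],[0,0,0]],[20,[0,0,-164],[0,0,0]],[20,[0,0,-164],[0,0,0]],[20,[0,0,-164],[0,0,0]],[20,[0,0,-164],[0,0,0]]], "squeeze": 60}}

```text
time_s: 17.7
eef_pos: [440.6, -221.2, 58.8]
ee_rot: [0.0, 0.964, 0.266, 0.0]
force: [-1.8, 2.0, 5.7]
grip_width: 0.388
grip_force: 59.6
```

Call:
{"name": "apply_moves", "arguments": {"targets": [[20,[0,0,30],[0,0,0]],[20,[0,0,70],[0,0,0]],[20,[0,0,115],[0,0,0]],[20,[0,0,160],[0,0,0]],[20,[0,20,200],[0,0,3]],[20,[0,60,200],[0,0,9]],[20,[0,100,200],[0,0,15]],[20,[0,140,200],[0,0,21]],[20,[0,180,200],[0,0,27]],[20,[0,220,200],[0,0,33]],[20,[0,260,200],[0,0,39]],[20,[0,300,200],[0,0,45]],[20,[0,340,200],[0,0,50]],[20,[-2,380,200],[0,0,55]],[20,[-4,420,200],[0,0,60]],[20,[-7,460,200],[0,0,60.4]],[20,[-10,495,200],[0,0,60.4]],[20,[-10,515,200],[0,0,60.4]],[20,[-10,515,200],[0,0,60.4]],[20,[-10,515,200],[0,0,60.4]]]}}

```text
time_s: 19.7
eef_pos: [430.1, 293.6, 257.4]
ee_rot: [-0.0, 0.699, 0.715, -0.001]
force: [0.8, 0.1, -4.9]
grip_width: 0.387
grip_force: 62.2
```

Run:
```python
from look import *
C=look([])
cv2.imwrite('pics/s3.png',np.clip(cv2.resize(C['scene'][0][60:240,240:460],None,fx=3.2,fy=3.2,interpolation=cv2.INTER_CUBIC)*1.5,0,255).astype(np.uint8))
s=ctrl.sense(); print(s['eef_pos'],s['force'],s['grip_width'],s['joints'].round(2))
```

```text
[430.46856936 293.02677559 257.93789269] [-0.07449266 -0.31362154 -4.78667117] 0.3896484192130036 [ 0.37  0.29  1.46 -0.    1.39  0.35]
```

View pics/s3.png

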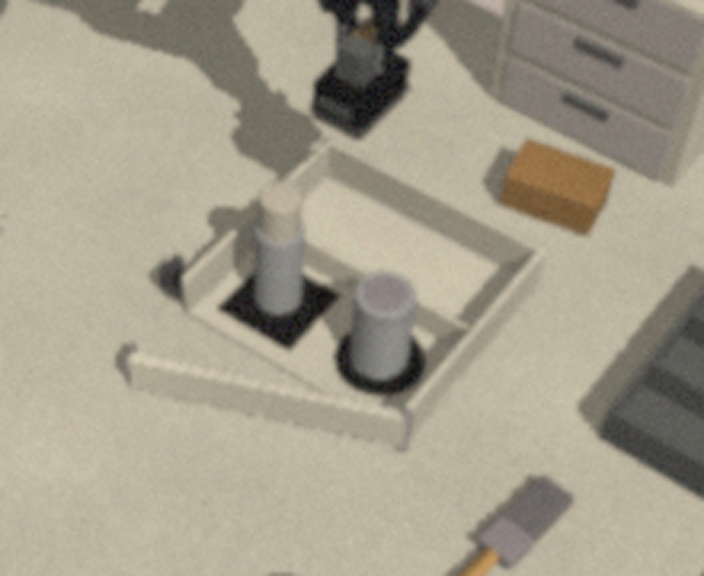

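The pack hangs level above the bay. Lowering it now.

Call:
{"name": "apply_moves", "arguments": {"targets": [[20,[0,1,-40],[0,0,0]],[20,[0,1,-80],[0,0,0]],[20,[0,1,-110],[0,0,0]],[20,[0,1,-135],[0,0,0]],[20,[0,1,-155],[0,0,0]],[20,[0,1,-172],[0,0,0]],[20,[0,1,-184],[0,0,0]],[20,[0,1,-190],[0,0,0]],[20,[0,1,-193],[0,0,0]],[20,[0,1,-193],[0,0,0]],[20,[0,1,-193],[0,0,0]]]}}

```text
time_s: 20.9
eef_pos: [430.9, 294.9, 66.0]
ee_rot: [0.0, 0.699, 0.715, 0.001]
force: [-0.1, 0.7, -5.1]
grip_width: 0.388
grip_force: 62.3
```

Call:
{"name": "apply_moves", "arguments": {"targets": [[75,[0,0,0],[0,0,0]],[75,[0,0,0],[0,0,0]],[75,[0,0,0],[0,0,0]],[75,[0,0,0],[0,0,0]],[75,[0,0,0],[0,0,0]],[75,[0,0,25],[0,0,0]],[75,[0,0,60],[0,0,0]],[85,[0,0,100],[0,0,0]],[85,[0,0,145],[0,0,0]],[85,[0,0,170],[0,0,0]],[85,[0,-50,170],[0,0,5]],[85,[0,-100,170],[0,0,13]],[85,[0,-150,170],[0,0,20]],[85,[0,-200,170],[0,0,28]],[85,[0,-250,170],[0,0,36]],[85,[0,-300,170],[0,0,44]],[85,[0,-350,170],[0,0,44]],[85,[0,-400,170],[0,0,44]],[85,[0,-450,170],[0,0,44]],[85,[0,-450,170],[0,0,44]]]}}

```text
time_s: 22.9
eef_pos: [430.0, -158.0, 235.4]
ee_rot: [0.0, 0.381, 0.924, -0.0]
force: [0.1, 0.5, 0.3]
grip_width: 0.997
grip_force: 0.0
```

Run:
```python
from look import *
C=look([('can',(426,168),156,172),('tin',(558,170),104,116)])
packs(C,[(430,294),(447,-374)])
s=ctrl.sense(); print(s['eef_pos'],s['joints'].round(2))
```

```text
scene can [425.3 165.3 164.7] [422.9 167.7] 22.0 112
scene tin [558.1 167.6 111. ] [557.3 170.1] 32.9 243
top can [424.  169.8 165.4] [424.7 169.9] 22.4 107
top tin [557.1 170.1 110.5] [558.  170.2] 31.6 173
scene body [411.  296.5] [139.2 110.2] ang 88.2 tower med [434.  285.2  94.6] rect [432.8 291.3] [35. 57.] 91.3
top body [430.1 296.8] [ 80.6 135.4] ang 92.3 tower med [432.6 292.3  94.3] rect [432.1 292.4] [34. 54.] 90.5
scene body [ 439.7 -402.3] [62.1 88.5] ang 136.2 tower med [ 441.2 -401.9   90.7] rect [ 439.1 -400.4] [34. 57.] 136.8
top body [ 439.6 -400.7] [61.8 89.6] ang 133.9 tower med [ 437.6 -400.1   91.6] rect [ 438.4 -399.9] [32. 57.] 133.2
[ 430.19708183 -158.78367337  235.10198528] [-0.61  0.16  1.68 -0.    1.3  -1.39]
```

The knock happened: pack B is now at (439.5,-401). Going there.

Call:
{"name": "apply_moves", "arguments": {"targets": [[85,[2,-50,0],[0,0,0]],[85,[4,-100,0],[0,0,0]],[85,[6,-150,0],[0,0,0]],[85,[8,-200,0],[0,0,0]],[85,[9,-246,0],[0,0,0]],[85,[9,-246,0],[0,0,0]],[85,[9,-246,0],[0,0,0]],[85,[9,-246,-40],[0,0,0]],[85,[9,-246,-80],[0,0,0]],[85,[9,-246,-115],[0,0,0]],[85,[9,-246,-125],[0,0,0]],[85,[9,-246,-125],[0,0,0]]]}}

```text
time_s: 24.2
eef_pos: [439.8, -399.9, 110.2]
ee_rot: [-0.001, 0.38, 0.925, 0.0]
force: [-0.1, -0.0, 0.6]
grip_width: 0.995
grip_force: 0.0
```

Run:
```python
from look import *
C=look([])
packs(C,[(440,-401)])
print(ctrl.sense()['eef_pos'])
```

```text
scene body [ 438.8 -402. ] [61.3 89.8] ang 137.1 tower med [ 441.4 -402.1   90.6] rect [ 438.7 -400.4] [34. 56.] 137.2
top body [0. 0.] [0. 0.] ang 90.0 tower med [nan nan nan] rect [0. 0.] [0. 0.] 90.0
[ 440.3507691  -401.36771063  112.48378491]
  return _methods._mean(a, axis=axis, dtype=dtype,
  ret = um.true_divide(
```

Pack B hasn't moved again. Descending to grasp it.

Call:
{"name": "apply_moves", "arguments": {"targets": [[85,[0,0,-25],[0,0,0]],[85,[0,0,-42],[0,0,0]],[85,[0,0,-52],[0,0,0]],[85,[0,0,-52],[0,0,0]],[20,[0,0,-52],[0,0,0]],[20,[0,0,-52],[0,0,0]],[20,[0,0,-52],[0,0,0]],[20,[0,0,-52],[0,0,0]],[20,[0,0,-52],[0,0,0]],[20,[0,0,-52],[0,0,0]],[20,[0,0,-52],[0,0,0]],[20,[0,0,-52],[0,0,0]]], "squeeze": 60}}

```text
time_s: 25.5
eef_pos: [439.7, -401.6, 59.1]
ee_rot: [0.001, 0.38, 0.925, -0.0]
force: [-1.5, -1.0, 5.9]
grip_width: 0.39
grip_force: 59.6
```

Call:
{"name": "apply_moves", "arguments": {"targets": [[20,[0,0,30],[0,0,0]],[20,[0,0,70],[0,0,0]],[20,[0,0,115],[0,0,0]],[20,[0,0,160],[0,0,0]],[20,[0,20,190],[0,0,0]],[20,[0,60,200],[0,0,-5]],[20,[5,100,200],[0,0,-10]],[20,[10,140,200],[0,0,-15]],[20,[15,180,200],[0,0,-20]],[20,[20,220,200],[0,0,-25]],[20,[25,260,200],[0,0,-30]],[20,[30,300,200],[0,0,-35]],[20,[35,340,200],[0,0,-40]],[20,[40,380,200],[0,0,-44]],[20,[50,420,200],[0,0,-44]],[20,[60,460,200],[0,0,-44]],[20,[70,500,200],[0,0,-44]],[20,[80,540,200],[0,0,-44]],[20,[90,580,200],[0,0,-44]],[20,[100,620,200],[0,0,-44]]]}}

```text
time_s: 27.5
eef_pos: [539.2, 220.6, 257.4]
ee_rot: [-0.001, 0.699, 0.715, -0.001]
force: [0.2, -0.7, -4.0]
grip_width: 0.387
grip_force: 61.2
```

Call:
{"name": "apply_moves", "arguments": {"targets": [[20,[5,40,0],[0,0,0]],[20,[11,78,0],[0,0,0]],[20,[11,78,0],[0,0,0]],[20,[11,78,0],[0,0,0]],[20,[11,78,-40],[0,0,0]],[20,[11,78,-80],[0,0,0]],[20,[11,78,-110],[0,0,0]],[20,[11,78,-125],[0,0,0]],[20,[11,78,-125],[0,0,0]]]}}

```text
time_s: 28.4
eef_pos: [549.3, 295.3, 130.7]
ee_rot: [-0.001, 0.7, 0.714, -0.003]
force: [-0.3, -0.2, -3.5]
grip_width: 0.392
grip_force: 61.7
```

Run:
```python
from look import *
C=look([])
cv2.imwrite('pics/s4.png',np.clip(cv2.resize(C['scene'][0][60:240,240:460],None,fx=3.2,fy=3.2,interpolation=cv2.INTER_CUBIC)*1.5,0,255).astype(np.uint8))
s=ctrl.sense(); print(s['eef_pos'],s['force'],s['grip_width'],s['joints'].round(2))
```

```text
[550.85712133 296.14361836 134.07708102] [ 0.025122    0.26963711 -4.03531634] 0.3919091252822701 [ 0.31  0.61  1.3  -0.    1.23  0.29]
```

View pics/s4.png

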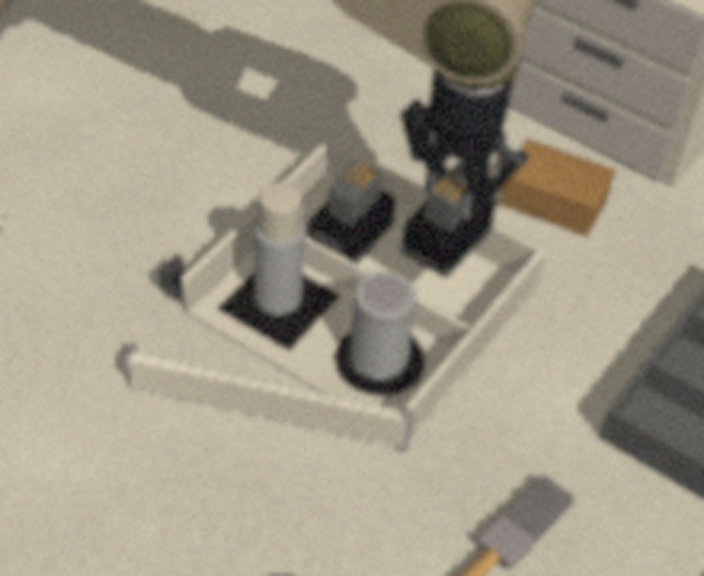

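Pack A is in place at (355,210), and pack B hangs over its slot at (445,225). Lowering.

Call:
{"name": "apply_moves", "arguments": {"targets": [[20,[0,1,-20],[0,0,0]],[20,[0,1,-40],[0,0,0]],[20,[0,1,-56],[0,0,0]],[20,[0,1,-64],[0,0,0]],[20,[0,1,-68],[0,0,0]],[20,[0,1,-68],[0,0,0]],[20,[0,1,-68],[0,0,0]],[75,[0,1,-68],[0,0,0]],[75,[0,1,-68],[0,0,0]],[75,[0,1,-68],[0,0,0]],[75,[0,1,-68],[0,0,0]],[75,[0,1,-68],[0,0,0]],[75,[0,1,-45],[0,0,0]],[75,[0,1,-10],[0,0,0]],[75,[0,1,30],[0,0,0]],[75,[0,1,75],[0,0,0]],[75,[0,1,110],[0,0,0]],[75,[0,1,110],[0,0,0]]]}}

```text
time_s: 30.3
eef_pos: [551.9, 298.4, 249.0]
ee_rot: [0.002, 0.699, 0.715, 0.004]
force: [0.5, -0.2, 0.0]
grip_width: 0.879
grip_force: 0.0
```

Call:
{"name": "apply_moves", "arguments": {"targets": [[0,[-10,-45,0],[0,0,0]],[0,[-20,-90,0],[0,0,0]],[0,[-30,-135,0],[0,0,0]],[0,[-40,-180,0],[0,0,0]],[0,[-50,-225,0],[0,0,0]],[0,[-60,-270,0],[0,0,0]],[0,[-70,-315,0],[0,0,0]],[0,[-80,-360,0],[0,0,0]],[0,[-80,-400,0],[0,0,0]],[0,[-80,-400,0],[0,0,0]],[0,[-80,-400,0],[0,0,0]]]}}

```text
time_s: 31.4
eef_pos: [470.2, -102.5, 242.7]
ee_rot: [-0.001, 0.7, 0.714, -0.0]
force: [-0.0, 1.0, 0.6]
grip_width: -0.004
grip_force: 0.0
```

Run:
```python
from look import *
C=look([('can',(426,168),156,172),('tin',(558,170),104,116),('pA',(430,294),90,102),('pB',(550,297),90,102)])
for n in C:
    p,W=C[n]; x,y,z=W[...,0],W[...,1],W[...,2]
    t=(z>50)&(z<62)&(x>330)&(x<640)&(y>-40)&(y<110)&(y<70+(x-500)*.6)
    q=W[t][:,:2].astype(np.float32); l=cv2.fitLine(q,cv2.DIST_HUBER,0,.01,.01).ravel()
    print(n,len(q),l,'ang',np.degrees(np.arctan2(l[1],l[0])),'ends',q[q[:,0].argmin()],q[q[:,0].argmax()])
s=ctrl.sense(); print(s['eef_pos'],s['joints'].round(2))
cv2.imwrite('pics/s5.png',np.clip(cv2.resize(C['scene'][0][60:300,170:460],None,fx=2.4,fy=2.4,interpolation=cv2.INTER_CUBIC)*1.5,0,255).astype(np.uint8))
```

```text
scene can [424.4 165.7 164.2] [422.6 167.8] 21.5 114
scene tin [557.5 167.8 110.4] [555.9 169.9] 33.4 239
scene pA [433.  290.9  95.8] [428.6 292.1] 30.4 120
scene pB [552.7 297.5  96.2] [551.9 298.4] 31.6 130
top can [423.6 169.3 164.9] [424.6 169.9] 22.0 110
top tin [557.3 170.2 110.3] [558.2 171.2] 32.0 171
top pA [432.  293.1  96.2] [431.8 292. ] 29.1 108
top pB [554.1 296.8  96.8] [552.2 296.9] 28.0 95
scene 362 [9.1768581e-01 3.9730689e-01 5.0683688e+02 3.6717670e+01] ang 23.409927 ends [377.82776  -20.021212] [639.277    91.88418]
top 142 [9.2022192e-01 3.9139697e-01 5.4155725e+02 5.2961372e+01] ang 23.04145 ends [439.91702   11.106175] [639.7726 103.0014]
[ 470.43156887 -101.26520401  242.98628958] [-0.46  0.21  1.6   0.    1.33 -0.48]
```

View pics/s5.png

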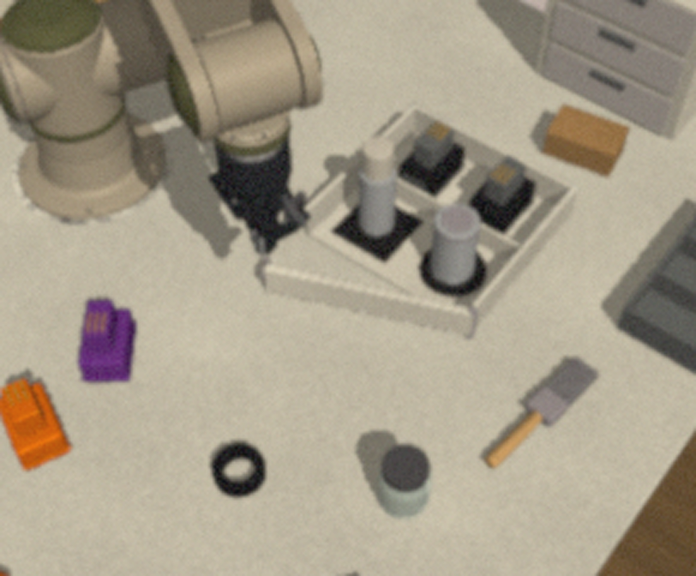

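All four are in place (can, tin, packs at (378,190), (455,245), (430,160), (503,195)) and the gate is open by about 0.38 rad. Going outside the gate with shut fingers, tilted so the gripper body stays away from the can.

Call:
{"name": "apply_moves", "arguments": {"targets": [[0,[-5,15,0],[7,0,0]],[0,[-10,30,0],[14,0,0]],[0,[-13,42,0],[20,0,0]],[0,[-13,42,-40],[20,0,0]],[0,[-13,42,-80],[20,0,0]],[0,[-13,42,-120],[20,0,0]],[0,[-13,42,-160],[20,0,0]],[0,[-13,42,-195],[20,0,0]],[0,[-13,42,-215],[20,0,0]],[0,[-13,42,-215],[20,0,0]],[0,[-13,42,-215],[20,0,0]]]}}

```text
time_s: 32.6
eef_pos: [457.8, -59.5, 28.9]
ee_rot: [-0.121, 0.688, 0.705, 0.124]
force: [0.1, -0.0, 0.3]
grip_width: -0.003
grip_force: 0.0
```

Call:
{"name": "apply_moves", "arguments": {"targets": [[0,[0,15,0],[0,0,0]],[0,[0,30,0],[0,0,0]],[0,[0,45,0],[0,0,0]],[0,[-2,55,0],[0,0,0]],[0,[-5,65,0],[0,0,0]],[0,[-8,75,0],[0,0,0]],[0,[-11,85,0],[0,0,0]],[0,[-14,95,0],[0,0,0]],[0,[-16,103,0],[0,0,0]],[0,[-18,110,0],[0,0,0]],[0,[-18,110,0],[0,0,0]]]}}

```text
time_s: 33.7
eef_pos: [439.2, 50.6, 28.3]
ee_rot: [-0.122, 0.688, 0.704, 0.124]
force: [-1.0, 0.2, 0.1]
grip_width: -0.004
grip_force: 0.0
```

Call:
{"name": "apply_moves", "arguments": {"targets": [[0,[-1,5,0],[0,0,0]],[0,[-1,10,0],[0,0,0]],[0,[-2,15,0],[0,0,0]],[0,[-2,20,0],[0,0,0]],[0,[-2,20,0],[0,0,0]]]}}

```text
time_s: 34.2
eef_pos: [437.3, 70.5, 28.3]
ee_rot: [-0.122, 0.688, 0.704, 0.124]
force: [0.2, 1.1, 0.8]
grip_width: -0.004
grip_force: 0.0
```

Call:
{"name": "apply_moves", "arguments": {"targets": [[0,[0,2,0],[0,0,0]],[0,[0,4,0],[0,0,0]],[0,[0,6,0],[0,0,0]],[0,[0,6,0],[0,0,0]]]}}

```text
time_s: 34.6
eef_pos: [437.6, 75.6, 28.3]
ee_rot: [-0.121, 0.688, 0.704, 0.124]
force: [-1.2, -2.9, 1.2]
grip_width: 0.001
grip_force: 1.5
```

Call:
{"name": "apply_moves", "arguments": {"targets": [[0,[0,2,0],[0,0,0]],[0,[0,4,0],[0,0,0]],[0,[0,4,0],[0,0,0]]]}}

```text
time_s: 34.9
eef_pos: [437.8, 76.5, 28.2]
ee_rot: [-0.118, 0.688, 0.705, 0.122]
force: [-10.0, -31.0, 6.7]
grip_width: -0.001
grip_force: 15.2
```

Call:
{"name": "apply_moves", "arguments": {"targets": [[0,[0,2,0],[0,0,0]],[0,[0,4,0],[0,0,0]],[0,[0,4,0],[0,0,0]]]}}

```text
time_s: 35.2
eef_pos: [438.1, 77.2, 28.1]
ee_rot: [-0.116, 0.688, 0.707, 0.12]
force: [-20.0, -60.1, 14.4]
grip_width: -0.0
grip_force: 29.6
```

```bash
cat > gate.py <<'E'
from look import *
C=look([('can',(426,168),156,172),('tin',(558,170),104,116),('pA',(430,294),90,102),('pB',(550,297),90,102)])
for n in C:
    p,W=C[n]; x,y,z=W[...,0],W[...,1],W[...,2]
    t=(z>50)&(z<62)&(x>370)&(x<620)&(y>40)&(y<112)&((x<380)|(x>480))
    q=W[t][:,:2].astype(np.float32)
    if len(q)>10:
        l=cv2.fitLine(q,cv2.DIST_HUBER,0,.01,.01).ravel(); print(n,len(q),'ang',np.degrees(np.arctan2(l[1],l[0])),l[2:])
cv2.imwrite('pics/g%d.png'%int(ctrl.sense()['time_s']*10),np.clip(cv2.resize(C['scene'][0][60:240,240:460],None,fx=3.2,fy=3.2,interpolation=cv2.INTER_CUBIC)*1.5,0,255).astype(np.uint8))
E
python3 gate.py
```

```text
scene can [424.7 165.7 164.1] [422.9 167.5] 23.4 115
scene tin [557.9 168.1 110.9] [557.2 169.3] 32.9 244
scene pA [433.3 290.7  95.8] [432.8 292.4] 30.5 121
scene pB [553.1 297.8  96.1] [551.4 299.8] 30.5 135
top can [423.6 169.2 164.4] [424.  169.6] 22.3 108
top tin [558.2 170.9 110.4] [557.8 170.7] 31.7 171
top pA [432.1 292.9  96.6] [431.  292.2] 30.3 114
top pB [553.3 297.4  96.7] [552.9 297.8] 27.2 96
scene 163 ang 1.1770808 [551.8573  91.7634]
top 88 ang -0.53979146 [545.9446    93.475845]
```

The gate is hard against its stop. Backing off and checking.

Call:
{"name": "apply_moves", "arguments": {"targets": [[0,[0,-5,0],[0,0,0]],[0,[0,-20,0],[0,0,0]],[0,[0,-50,0],[0,0,0]],[0,[0,-90,0],[0,0,0]],[0,[0,-130,0],[0,0,0]],[0,[0,-150,40],[0,0,0]],[0,[0,-150,90],[0,0,0]],[0,[0,-150,130],[0,0,0]],[0,[0,-150,130],[0,0,0]],[0,[0,-150,130],[0,0,0]],[0,[0,-150,130],[0,0,0]]]}}

```text
time_s: 36.4
eef_pos: [437.0, -65.8, 157.3]
ee_rot: [-0.123, 0.689, 0.704, 0.124]
force: [0.5, 0.5, 0.7]
grip_width: -0.002
grip_force: 0.0
```

```bash
python3 gate.py; ls -t pics/g*; cp $(ls -t pics/g*|head -1) pics/glast.png
```

```text
scene can [424.5 165.4 164.3] [422.5 168.2] 21.4 115
scene tin [557.5 168.1 110.7] [556.2 169.9] 32.3 243
scene pA [433.3 290.2  96.1] [432.3 292.1] 30.8 122
scene pB [552.8 298.4  95.9] [550.6 299.5] 30.9 131
top can [424.2 169.6 164.7] [424.5 169.9] 22.0 111
top tin [558.3 170.6 110.3] [558.4 170.9] 31.7 168
top pA [432.8 291.9  96.7] [431.2 292.6] 29.8 110
top pB [552.6 296.8  97. ] [551.8 298.1] 28.7 101
scene 179 ang 1.0952802 [537.6655   91.76958]
top 97 ang 1.6851969 [541.5517   92.64604]
pics/g365.png
pics/g353.png
```

View pics/glast.png

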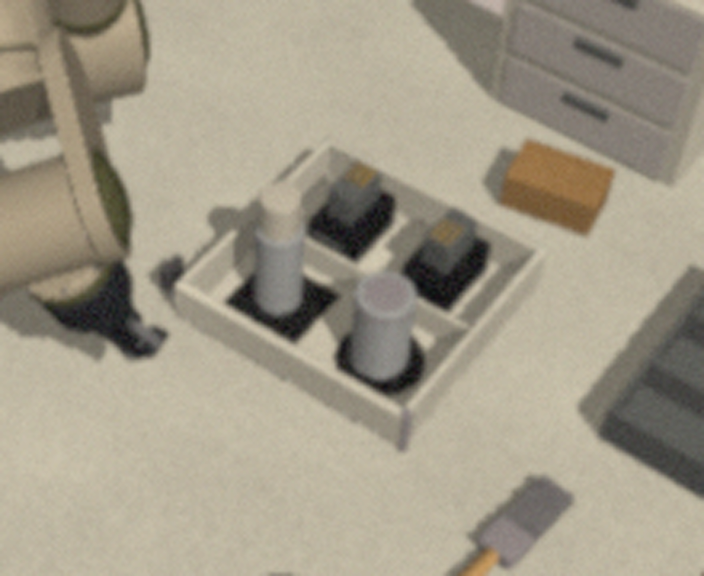

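The gate sits shut along (180,290)–(405,420), everything in the bin is in place, and the robot is clear of it all.

```bash
python3 -c "
from rig import ctrl
print(ctrl.finish_job())"
```

```text
the job is handed in; nothing more can be done
None
```

The job is handed in, but no verdict was returned: the tin stands on the round mat, the spray can on the square mat, both battery packs are in the back bay, and the gate is shut on its catch.

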